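Stow the transport plug and lock the filter cell's collar

ROBOT

A 6-joint arm with a two-finger parallel gripper is mounted at the origin on the work surface. World frame = base frame: x ahead of the robot, y to its left, z up, the work surface at z = 0. Lengths are in mm, angles in rad, forces in N, time in s.
With the tool pointing down it reaches from about 300 to 875 mm from the base axis. Payload 4.2 kg.
Tool frame: the origin (TCP) lies at the very end of the fingers, on their centre line; the grasp point (between the pads) lies 19 mm behind it (env.grasp_offset is the z of the grasp point in the tool frame, in mm); z points along the fingers, y is the line along which they close (so a half turn about z gives the same grasp; the last joint's range is limited). The gripper opens to 85 mm and grips with 20 to 120 N. Pads are 22 mm wide; open, the fingers measure 114 mm over their backs; the gripper's body (76 mm by 85 mm) begins 54 mm behind the grasp point. The pads swing forward as they close: fully open they stand 13 mm farther back than shut.
Start: joints at [1.296, 0.32, 1.565, -0, 1.257, -0.02], TCP at [144.931, 556.45, 231.338] pointing down, gripper open.
Joint ranges: [-3.11, 3.11], [-0.84, 2.01], [0.21, 2.61], [-1.34, 4.49], [0.05, 2.63], [-2.56, 2.56]. Speed limits (rad/s): [2.57, 2.57, 3.14, 3.14, 3.14, 3.14].

INTERFACE

Orientations are given as [roll, pitch, yaw] about the fixed x, y, z axes, in that order (R = Rz(yaw) Ry(pitch) Rx(roll)).
In Python, from station import env, vision, sign_off gives the robot as it stands.
- The arm moves only by the tool servo_tool, never from a script. Its argument "steps" is a list of rows, each a list of 3 entries, a list of its own where there are three numbers: the shift along the tool's x, y, z each as a share of 0.6 m, from -1 to 1, then the turn, a rotation vector about the tool's x, y, z each as a share of 45 degrees, from -1 to 1, then the closure, from 0 (fully open) to 1 (shut). A call has exactly 5 rows; each row is the pose to reach, as a shift and turn from the pose commanded when the call began, along the tool's axes at that moment; what a row does not reach only later rows make up. A row lasts 1/10 s, in which the tool goes at most 50 mm and 8.59 degrees, less where a joint would pass 70% of its speed; a pose out of reach is approached as far as the arm can. A call with a number of a shift or a turn outside -1 to 1 is refused whole. A call with a gripper value outside its range is refused whole. The fingers move at their own pace and stop on an object; "squeeze" is the grip in N (left out, the last holds). Time passes only in rows, so rows that repeat a pose let the fingers close, or fill a call up. It gives the time, the measured TCP pose, the force, the opening and the grip force at its end, in the units of the state.
- env.get_state(): the state, without advancing time (a new reading comes with each control period).
- vision.grab_frame(name): name is "scene" or "side" or "wrist"; returns a dict with "frame" (384x512x3 uint8, blue, green, red), "camera_matrix" (3x3 intrinsics, pixels), "R" (3x3) and "t" (3): a world point X has camera coordinates R X + t; the wrist camera has in their place "mount" (4x4, takes a point from camera to tool coordinates, whose origin is the TCP and whose axes are the flange's). Camera axes: x right, y down, z forward; pixel columns grow to the right and rows downward; lengths in mm; the calibration is good to about 2 mm. A picture is of the moment at which its call begins: read the wrist's pose just before it. There is no depth.
- sign_off(): hands the job in; it is judged then, once.
The state is a dict: "clock": time; "qpos": joint angles; "qd": joint speeds; "joint_efforts": joint torques, N m; "eef_pos": TCP position; "ee_rot": TCP orientation; "ft_force": force on the tool from outside, world axes, zero at the start; "moment": the same for the moment, N m; "finger_gap": finger opening in mm; "finger_force": force on a finger pad.
Only numpy, scipy, OpenCV 4.12 (cv2) and the standard library are available. Lean on these libraries where they do the work, as an engineer would, in place of code of your own. Each camera call takes 0.05 s, during which the arm holds its last target. There are 200 camera calls.

TASK

Pull the transport plug out of the top of the filter cell, put it back fully down in its own storage stand, the one whose hole fits it (its label has two bars, like the two bands on the plug), and let go of it. Then grip the knurled collar on the cell and turn it while pressing lightly downward until its hidden keyways drop over the pins, push it down fully home against its spring, and finish while still gripping it and holding it pressed home. Do not knock the other things on the bench about.

Things in the scene. Friction and masses are not known exactly. Their poses are not given: they have to be found in the camera images.
- cell: Filter cell, fixed aluminium base: foot 92 mm across up to z 26 mm with a thin spout along its +x, then 54 mm across up to its top face at z 50 mm. From that rises a fixed steel stem, diameter 26 mm, up to z 100 mm, carrying the collar and, in its top, the plug. Origin: centre of its underside, on the stem's axis; z up.
- stem_top (a point): Point on the stem's axis at the stem's top, 100 mm above the bench: mouth of an open bore, diameter 20 mm, 26 mm deep, where the plug sits at the start.
- pin_height (a point): Point on the stem's axis, 66 mm above the bench, at the height of the tops of three short steel pins (5 mm wide) that stick out of the stem under the collar, a third of a turn apart, out of sight. Their direction differs every time and has nothing to do with the cell's yaw or this point's.
- collar: Knurled aluminium collar, a loose ring on the stem, outer diameter 56 mm, 36 mm high, hole 29 mm (1.5 mm play all round), about 0.15 kg. Hidden inside: three upright keyways, 10 mm wide, a third of a turn apart, one along its own +x. At the start it rests on the pins, underside 58 mm above the bench, keyways 0.4 rad or more away from them. Origin: centre of its underside; z up its axis.
- collar_top (a point): Centre of the collar's top face (36 mm above its underside). Turned either way the collar meets the pins within 1.7 rad; it can drop over about 0.2 rad of turn. It then meets the spring ring after 2 mm and is fully home, on a hard stop, after 8 mm (underside 50 mm, top 86 mm above the bench). If let go, the spring lifts it again.
- ring (a joint): Travel in m of the white spring ring (53 mm across) on the cell's top face, under the collar: 0 as it stands, top 56 mm above the bench; 0.006 pressed fully down by the collar. It pushes back with 4 N at first and about 9 N fully down.
- plug: Transport plug, loose white plastic, about 0.08 kg, 67 mm high: shank diameter 16 mm, 22 mm long with bevelled foot; flange 34 mm across, 5 mm thick; then a round grip, diameter 18 mm, 40 mm long, with two black bands. Origin: centre of the shank's foot; z up along the grip. Origin 78 mm above the bench at the start, 14 mm when fully down in its stand (flange on its top).
- stand_small: Storage stand, fixed grey block 60 x 80 x 36 mm, one upright round hole in its middle, 26 mm deep from the top face, hole diameter 12 mm; a paper label along its +y edge carries one bar. Origin: centre of its underside, under the hole; z up. Too small for the plug.
- stand_medium: Storage stand, fixed grey block 60 x 80 x 36 mm, one upright round hole in its middle, 26 mm deep from the top face, hole diameter 20 mm; a paper label along its +y edge carries two bars. Origin: centre of its underside, under the hole; z up. The plug's own stand.
- stand_large: Storage stand, fixed grey block 60 x 80 x 36 mm, one upright round hole in its middle, 26 mm deep from the top face, hole diameter 27 mm; a paper label along its +y edge carries three bars. Origin: centre of its underside, under the hole; z up. Too wide for the plug: not its place.
- tip_box: Bystander, loose: closed pipette-tip box, white with a blue lid, 84 x 119 x 76 mm. Leave it where it is. Origin: middle of its underside.
- dish: Bystander, loose: clear petri dish with lid, diameter 91 mm, 16 mm high. Leave it where it is. Origin: middle of its underside.
- wash_bottle: Bystander, loose: white wash bottle with red cap and bent spout, diameter 66 mm, 178 mm high. Leave it where it is. Origin: middle of its underside.
- tub: Bystander, loose: empty white tub, diameter 130 mm, 110 mm high. Leave it where it is. Origin: middle of its underside.
- media_bottle: Bystander, loose: glass bottle with blue cap, diameter 68 mm, 120 mm high. Leave it where it is. Origin: middle of its underside.
- marker: Bystander, loose: black marker pen lying down, 123 mm long, 15 mm thick. Leave it where it is. Origin: middle of its underside.
There are look-alikes about, which are no part of the job. There is more than one size of the plug; the one meant has the size given above.

How it is judged:
By the outcome, as a careful person would: the job done as asked, in the order asked, and still so for the second after the job is handed in, while the arm keeps its last pose, push and grip.
It also fails if it takes over 72 s, if anything falls off the work surface, if the arm or the gripper's body presses on something with over 40 N, if the wrist force passes 120 N, or if a joint passes its speed limit or range.

## Working session

There is one attempt and no reset: what is moved stays moved. The work goes in short steps, Python scripts to look and compute and a tool call to move; the robot and the scene stay as the last step left them, time stands still between calls to the robot, and variables do not carry over. Pictures are saved under pics/ and viewed, at most 10 in all, crops included, and the job is handed in when it is done.

Besides the shell and the picture viewer there is one more tool, called by a JSON object that holds its "op" and its "data", one argument or row to a line. servo_tool: Moves the arm, as the interface text tells. Its arguments: {"type":"object","properties":{"steps":{"type":"array","items":{"type":"array"}},"squeeze":{"type":"number"}},"required":["steps"]}

```bash
mkdir -p pics; ls; python3 - <<'E'
from station import env, vision
import cv2,json,numpy as np
s=env.get_state();print(s['clock'],s['eef_pos'],s['ee_rot'],env.grasp_offset)
fr={}
for n in("scene","side","wrist"):
    f=vision.grab_frame(n);cv2.imwrite(f"pics/{n}0.png",f["frame"])
    print(n,np.round(np.array(f["camera_matrix"]),1).tolist(),{k:np.round(np.array(f[k]),4).tolist() for k in f if k in("R","t","mount")})
    np.savez(f"{n}0.npz",**f)
a=cv2.imread("pics/scene0.png");b=cv2.imread("pics/side0.png")
E
```

```text
pics
0.0 [144.805914   555.94582431 230.47087771] [-3.13976014e+00  1.95512783e-06  2.88683492e+00] -18.700000000000003
scene [[492.1, 0.0, 255.4], [0.0, 492.1, 191.7], [0.0, 0.0, 1.0]] {'R': [[0.278, 0.9606, -0.0057], [0.7983, -0.2344, -0.5548], [-0.5342, 0.1497, -0.832]], 't': [-171.2021, -384.5236, 1598.9653]}
side [[418.8, 0.0, 251.6], [0.0, 418.8, 188.9], [0.0, 0.0, 1.0]] {'R': [[0.9998, -0.0167, 0.0119], [0.001, -0.5406, -0.8413], [0.0205, 0.8411, -0.5405]], 't': [-558.6118, 68.1472, 1071.1376]}
wrist [[343.9, 0.0, 251.2], [0.0, 343.9, 188.3], [0.0, 0.0, 1.0]] {'mount': [[-0.0001, -0.9585, -0.285, 73.2344], [1.0, -0.0001, -0.0, 0.4174], [-0.0, -0.285, 0.9585, -142.3392], [0.0, 0.0, 0.0, 1.0]]}
```

View pics/scene0.png

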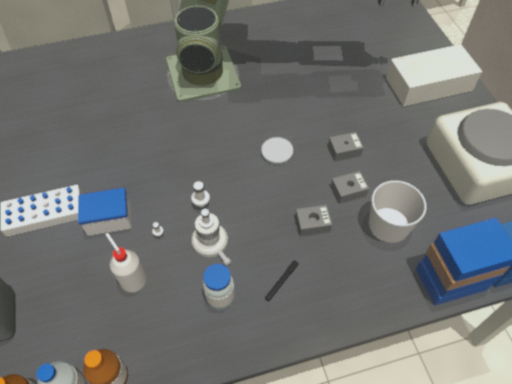

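View pics/side0.png

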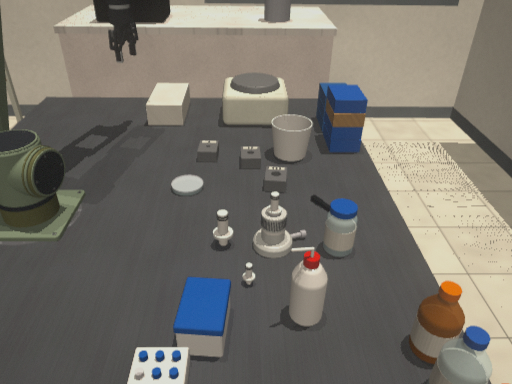

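The scene view shows the cell with its plug at scene (207,215) and side (274,200). There are two look-alike plugs: one standing at scene (200,194) / side (222,228), and a small one at scene (157,230) / side (248,273). The stands are at scene (346,146), (350,186) and (314,220). By the description, the plug I want is the one in the cell's top. I'll check that in a close crop.

```bash
python3 - <<'E'
import cv2,numpy as np
a=cv2.imread("pics/scene0.png");b=cv2.imread("pics/side0.png")
def c(i,x,y,w,h,s):
    return cv2.resize(i[y:y+h,x:x+w],None,fx=s,fy=s,interpolation=cv2.INTER_CUBIC)
top=np.hstack([c(a,150,170,80,60+30,4)[:300],c(a,290,130,80,75+0,4)[:300]])
top=np.hstack([c(a,180,170,65,100,3)[:300],c(a,290,125,86,115,300/115)[:300]])
x1=c(a,180,175,60,90,6.66667)[:600];x2=c(a,290,128,80,112,3.75);x3=c(b,195,138,110,125,3.2)
H=600;cv=np.zeros((600,800,3),np.uint8)
for im,(ox,oy) in((c(a,180,175,60,90,6),(0,0)),(c(a,290,128,80,112,3),(370,0)),(c(b,205,180,90,80,4),(370,340-60+60))):
    h=min(im.shape[0],600-oy);w=min(im.shape[1],800-ox);cv[oy:oy+h,ox:ox+w]=im[:h,:w]
cv2.imwrite("pics/crop1.png",cv)
E
```

```text
(no output)
```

View pics/crop1.png

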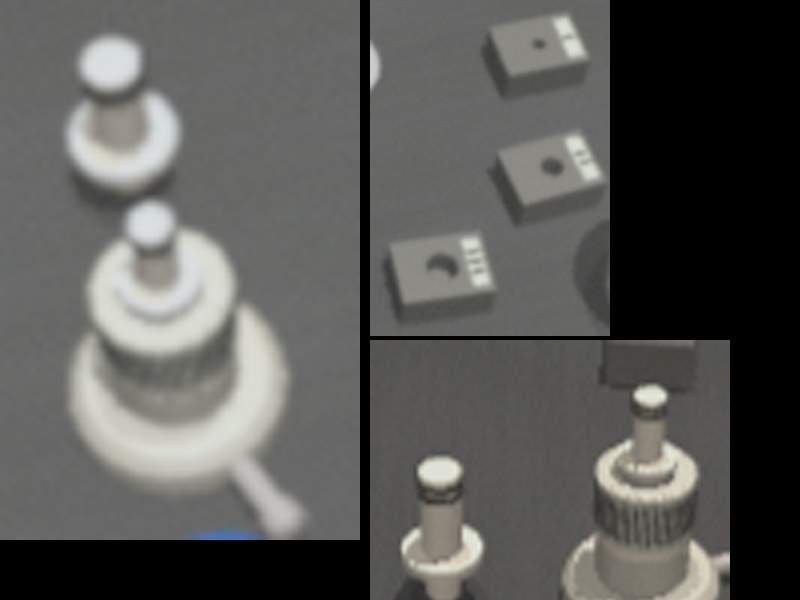

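The crop shows the plug, with two bands, in the cell's top at scene (205,211), and the two-bar stand in the middle with its hole at scene (351,183). I'll use those two.

```bash
cat > h.py <<'E'
import numpy as np,cv2
from scipy.spatial.transform import Rotation as Ro
from station import env,vision
def onplane(f,px,z,pose=None):
    K=np.array(f["camera_matrix"],float);d=np.linalg.inv(K)@[px[0],px[1],1]
    if "mount" in f:
        M=np.array(f["mount"]);R=Ro.from_euler('xyz',pose[1]).as_matrix()
        o=R@M[:3,3]+pose[0];d=R@M[:3,:3]@d
    else:
        R=np.array(f["R"]);o=-R.T@np.array(f["t"]).ravel();d=R.T@d
    return o+d*(z-o[2])/d[2]
def proj(f,X,pose=None):
    K=np.array(f["camera_matrix"],float)
    if "mount" in f:
        M=np.array(f["mount"]);R=Ro.from_euler('xyz',pose[1]).as_matrix()
        c=M[:3,:3].T@(R.T@(np.array(X)-pose[0])-M[:3,3])
    else: c=np.array(f["R"])@X+np.array(f["t"]).ravel()
    u=K@c;return u[:2]/u[2]
def goal(X,yaw,s=None):
    "rows: shift (share of .6 m) and turn (share of 45deg) from commanded ~ measured pose to X, pointing down"
    s=s or env.get_state();R=Ro.from_euler('xyz',s['ee_rot']).as_matrix()
    Rg=Ro.from_euler('xyz',[np.pi,0,yaw]).as_matrix()
    return np.round(R.T@(np.array(X)-s['eef_pos'])/600,4),np.round(Ro.from_matrix(R.T@Rg).as_rotvec()/(np.pi/4),4)
E
python3 - <<'E'
from h import *
S=dict(np.load("scene0.npz"));D=dict(np.load("side0.npz"))
p=lambda n,v:print(n,np.round(v,1))
p("plug scene",onplane(S,(205,211.3),145));p("plug side",onplane(D,(275,194.5),145))
p("collar scene",onplane(S,(180+162/6,175+290/6),94))
p("stand hole",onplane(S,(351,183.3),36));p("stand side",onplane(D,(251,155),36))
p("bigplug",onplane(S,(198.5,186),100));p("wash",onplane(S,(120,253),178));p("media",onplane(S,(217,271),120))
p("washside",onplane(D,(312,257),178));p("mediaside",onplane(D,(343,208),120))
p("tub",onplane(S,(397,197),110));p("large",onplane(S,(290+72/3,128+266/3),36));p("small",onplane(S,(290+170/3,128+44/3),36))
p("label",onplane(S,(290+213/3,128+157/3),36));p("spoutend",onplane(S,(228,261),15))
E
```

```text
plug scene [ 604.9 -117.2  145. ]
plug side [ 605.4 -120.8  145. ]
collar scene [ 607.5 -117.6   94. ]
stand hole [561.4 281.3  36. ]
stand side [560.7 263.5  36. ]
bigplug [ 499.9 -114.   100. ]
wash [ 675.8 -314.9  178. ]
media [ 746.8 -125.   120. ]
washside [ 649.9 -356.7  178. ]
mediaside [ 753.  -135.8  120. ]
tub [675.  342.6 110. ]
large [631.  151.4  36. ]
small [428.2 322.7  36. ]
label [559.9 310.6  36. ]
spoutend [679.7 -88.5  15. ]
```

```bash
python3 - <<'E'
from h import *
s=env.get_state()
for X,y in(((375,219,231),2.15),((604,-118,215),1.38)):print(goal(X,y))
E
```

```text
(array([-5.129e-01, -4.470e-01,  1.000e-04]), array([-1.700e-03,  6.000e-04,  9.381e-01]))
(array([-1.0238, -0.8942,  0.0273]), array([-1.5000e-03,  1.3000e-03,  1.9185e+00]))
```

{"op": "servo_tool", "data": {
  "steps": [
    [[-0.06,-0.05,0],[0,0,0.19],0.4],
    [[-0.12,-0.1,0],[0,0,0.38],0.4],
    [[-0.18,-0.15,0],[0,0,0.57],0.4],
    [[-0.24,-0.2,0],[0,0,0.75],0.4],
    [[-0.3,-0.25,0],[0,0,0.94],0.4]
  ]
}}

```text
clock: 0.65
eef_pos: [281.9, 364.2, 231.2]
ee_rot: [-3.142, 0.0, 2.143]
ft_force: [0.4, 0.7, -0.4]
finger_gap: 51.1
finger_force: 0.0
```

```bash
python3 - <<'E'
from h import *
s=env.get_state();print(s['clock'],s['eef_pos'],s['ee_rot'],s['finger_gap'])
for X,y in(((604,-118,215),1.38),):print(goal(X,y))
E
```

```text
0.65 [281.88498524 364.21233088 231.16109752] [-3.14154512e+00  1.33524863e-04  2.14316140e+00] 51.097938968847785
(array([-0.9664,  0.016 ,  0.0271]), array([0.000e+00, 2.000e-04, 9.717e-01]))
```

{"op": "servo_tool", "data": {
  "steps": [
    [[-0.08,0,0.003],[0,0,0],0.4],
    [[-0.16,0.003,0.006],[0,0,0],0.4],
    [[-0.24,0.006,0.008],[0,0,0],0.4],
    [[-0.32,0.008,0.01],[0,0,0],0.4],
    [[-0.4,0.01,0.012],[0,0,0],0.4]
  ]
}}

```text
clock: 1.15
eef_pos: [418.1, 166.3, 224.1]
ee_rot: [3.141, -0.0, 2.149]
ft_force: [0.1, 0.7, -0.6]
finger_gap: 50.9
finger_force: 0.0
```

{"op": "servo_tool", "data": {
  "steps": [
    [[-0.08,0,0.003],[0,0,0.18],0.4],
    [[-0.16,0.003,0.006],[0,0,0.36],0.4],
    [[-0.24,0.006,0.008],[0,0,0.54],0.4],
    [[-0.32,0.006,0.01],[0,0,0.72],0.4],
    [[-0.4,0.006,0.012],[0,0,0.9],0.4]
  ]
}}

```text
clock: 1.65
eef_pos: [552.1, -32.8, 216.6]
ee_rot: [-3.141, -0.0, 1.435]
ft_force: [1.2, 0.7, -0.1]
finger_gap: 51.3
finger_force: 0.0
```

```bash
python3 - <<'E'
from h import *
s=env.get_state();print(s['clock'],s['eef_pos'],s['ee_rot'],s['finger_gap'],s['qpos'])
for X,y in(((604,-118,215),1.38),):print(goal(X,y))
E
```

```text
1.65 [552.14617497 -32.81719049 216.59217737] [-3.14119583e+00 -3.13446533e-04  1.43541255e+00] 51.304219835463996 [-8.03511849e-02  2.95293170e-01  1.63841532e+00  3.58073650e-04
  1.20826317e+00  5.49054761e-02]
(array([-0.129 ,  0.1048,  0.0026]), array([-0.0005, -0.0004,  0.0706]))
```

{"op": "servo_tool", "data": {
  "steps": [
    [[-0.04,0.035,0],[0,0,0.03],0.4],
    [[-0.09,0.07,0],[0,0,0.06],0.4],
    [[-0.129,0.105,0.0026],[0,0,0.07],0.4],
    [[-0.129,0.105,0.0026],[0,0,0.07],0.4],
    [[-0.129,0.105,0.0026],[0,0,0.07],0.4]
  ]
}}

```text
clock: 2.15
eef_pos: [603.6, -116.0, 214.5]
ee_rot: [-3.14, -0.001, 1.386]
ft_force: [0.9, 0.3, 0.6]
finger_gap: 51.3
finger_force: 0.0
```

```bash
python3 - <<'E'
from h import *
s=env.get_state();print(s['clock'],s['eef_pos'],s['ee_rot'],s['finger_gap'])
f=vision.grab_frame("wrist");f["pose"]=np.array([s['eef_pos'],s['ee_rot']]);np.savez("w1.npz",**f)
cv2.imwrite("pics/w1.png",f["frame"])
for X in((605,-118,145),(605,-118,94)):print(proj(f,X,f["pose"]))
E
```

```text
2.15 [ 603.63006562 -115.99429221  214.51230227] [-3.13966759e+00 -6.22266520e-04  1.38559891e+00] 51.340283109234164
[254.96318156 205.59340861]
[254.48381869 184.18099382]
```

View pics/w1.png

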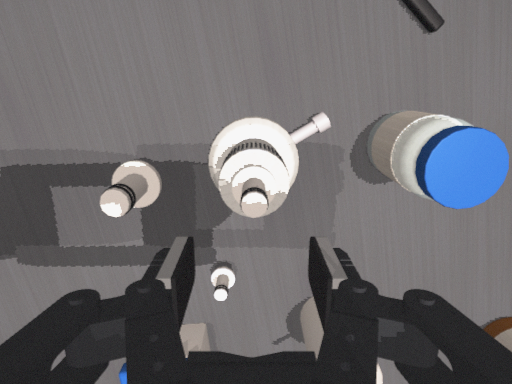

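The wrist view has the plug's top at (255,204), where (255,206) was predicted, so the estimate is good to about 1 mm. I'll descend and grip.

{"op": "servo_tool", "data": {
  "steps": [
    [[-0.002,0.0028,0.06],[0,0,0],0.4],
    [[-0.002,0.0028,0.12],[0,0,0],0.4],
    [[-0.002,0.0028,0.16],[0,0,0],0.4],
    [[-0.002,0.0028,0.1725],[0,0,0],0.4],
    [[-0.002,0.0028,0.1725],[0,0,0],0.4]
  ]
}}

```text
clock: 2.7
eef_pos: [604.7, -116.2, 111.4]
ee_rot: [-3.14, -0.0, 1.388]
ft_force: [1.4, -0.8, -0.5]
finger_gap: 51.4
finger_force: 0.0
```

{"op": "servo_tool", "data": {
  "steps": [
    [[0,0,0],[0,0,0],0.9],
    [[0,0,0],[0,0,0],0.9],
    [[0,0,0],[0,0,0],0.9],
    [[0,0,0],[0,0,0],0.9],
    [[0,0,0],[0,0,0],0.9]
  ],
  "squeeze": 40
}}

```text
clock: 3.2
eef_pos: [606.3, -117.3, 113.7]
ee_rot: [3.139, -0.0, 1.387]
ft_force: [-0.6, 1.6, 6.6]
finger_gap: 16.8
finger_force: 39.0
```

{"op": "servo_tool", "data": {
  "steps": [
    [[0,0,-0.015],[0,0,0],0.9],
    [[0,0,-0.03],[0,0,0],0.9],
    [[0,0,-0.05],[0,0,0],0.9],
    [[0,0,-0.08],[0,0,0],0.9],
    [[0,0,-0.11],[0,0,0],0.9]
  ]
}}

```text
clock: 3.7
eef_pos: [605.4, -117.3, 179.1]
ee_rot: [3.141, -0.0, 1.387]
ft_force: [0.6, -0.9, -0.3]
finger_gap: 17.0
finger_force: 39.0
```

```bash
python3 - <<'E'
from h import *
s=env.get_state();print(s['clock'],s['eef_pos'],s['ee_rot'],s['finger_gap'],s['ft_force'])
for X,y in(((563,276,190),1.9),):print(goal(X,y))
f=vision.grab_frame("side");cv2.imwrite("pics/s2.png",cv2.resize(f["frame"][110:270,180:360],None,fx=3,fy=3))
E
```

```text
3.7 [ 605.42397529 -117.32993287  179.09109727] [ 3.14144815e+00 -5.20112469e-05  1.38666570e+00] 16.985033829786897 [ 0.64346523 -0.94980908 -0.2997515 ]
(array([ 0.6315, -0.1895, -0.0182]), array([ 2.000e-04, -0.000e+00, -6.536e-01]))
```

View pics/s2.png

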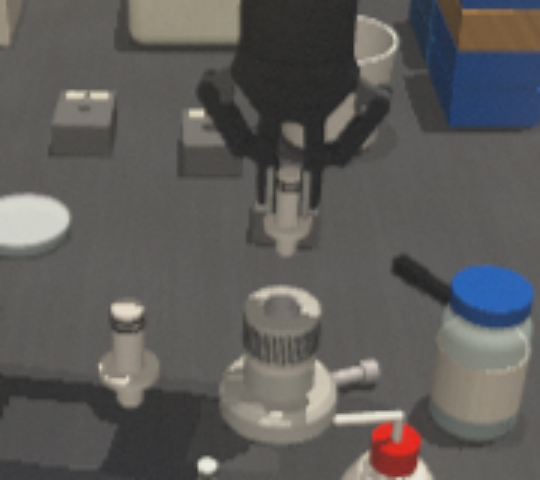

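The plug is held upright and the collar is still on the stem, so I'll move over towards the medium stand.

{"op": "servo_tool", "data": {
  "steps": [
    [[0.07,-0.02,0],[0,0,0],0.9],
    [[0.14,-0.045,0],[0,0,0],0.9],
    [[0.22,-0.07,0],[0,0,0],0.9],
    [[0.29,-0.095,0],[0,0,0],0.9],
    [[0.37,-0.12,0],[0,0,0],0.9]
  ]
}}

```text
clock: 4.25
eef_pos: [574.9, 115.1, 178.2]
ee_rot: [3.141, 0.0, 1.386]
ft_force: [0.8, 0.4, -1.4]
finger_gap: 16.6
finger_force: 39.1
```

{"op": "servo_tool", "data": {
  "steps": [
    [[0.07,-0.02,0],[0,0,0],0.9],
    [[0.14,-0.045,0],[0,0,0],0.9],
    [[0.193,-0.06,0.015],[0,0,0],0.9],
    [[0.193,-0.06,0.015],[0,0,0],0.9],
    [[0.193,-0.06,0.015],[0,0,0],0.9]
  ]
}}

```text
clock: 4.75
eef_pos: [560.8, 234.7, 168.6]
ee_rot: [-3.141, 0.001, 1.388]
ft_force: [-0.2, -1.1, -1.3]
finger_gap: 17.0
finger_force: 39.1
```

```bash
python3 - <<'E'
from h import *
s=env.get_state();print(s['clock'],s['eef_pos'],s['ee_rot'],s['finger_gap'],s['ft_force'])
f=vision.grab_frame("wrist");f["pose"]=np.array([s['eef_pos'],s['ee_rot']]);np.savez("w2.npz",**f)
cv2.imwrite("pics/w2.png",f["frame"])
for X in((561.4,281.3,36),(560,311,36),(675,343,110)):print(proj(f,X,f["pose"]))
E
```

```text
4.75 [560.81187768 234.67138352 168.61377262] [-3.14126289e+00  8.21356040e-04  1.38845150e+00] 16.99507232894669 [-0.19149294 -1.05619693 -1.29538217]
[242.12107724 121.61853632]
[232.98864587  83.23557742]
[432.51571718 -23.97820777]
```

View pics/w2.png

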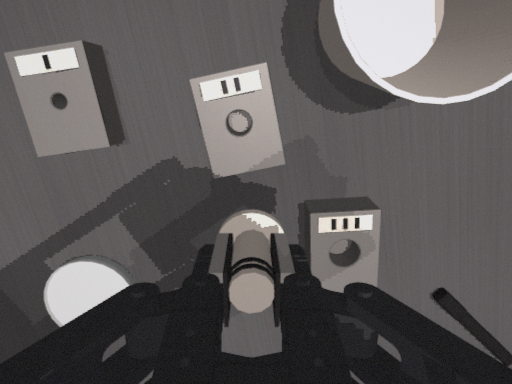

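The two-bar stand's hole is at pixel (239,122), with the one-bar stand to its left and the three-bar stand to the lower right. The plug hangs upright at (252,245).

```bash
python3 - <<'E'
from h import *
f=dict(np.load("w2.npz"));p=f["pose"]
h=onplane(f,(239,122),36,p);print(h)
R=Ro.from_euler('xyz',p[1]).as_matrix()
for dz in(30,-10):print(proj(f,p[0]+[0,0,dz],p))
d=h-p[0];print(R.T@d/600)
g=f["frame"]; 
E
```

```text
[558.92217191 281.4547413   36.        ]
[252.50229413 290.15688904]
[252.3204767 243.134424 ]
[ 0.07628997 -0.01716361  0.22096604]
```

{"op": "servo_tool", "data": {
  "steps": [
    [[0.0762,-0.0166,0.0],[0,0,0],0.9],
    [[0.0762,-0.0166,0.06],[0,0,0],0.9],
    [[0.0762,-0.0166,0.12],[0,0,0],0.9],
    [[0.0762,-0.0166,0.131],[0,0,0],0.9],
    [[0.0762,-0.0166,0.131],[0,0,0],0.9]
  ]
}}

```text
clock: 5.3
eef_pos: [559.7, 279.7, 89.6]
ee_rot: [-3.14, 0.001, 1.385]
ft_force: [0.3, 0.5, -0.5]
finger_gap: 16.9
finger_force: 39.1
```

```bash
python3 - <<'E'
from h import *
s=env.get_state();print(s['clock'],s['eef_pos'],s['ee_rot'],s['finger_gap'],s['ft_force'])
f=vision.grab_frame("wrist");f["pose"]=np.array([s['eef_pos'],s['ee_rot']]);np.savez("w3.npz",**f)
D=vision.grab_frame("side");S=vision.grab_frame("scene")
k=lambda g,x,y,w,h,s:cv2.resize(g[y:y+h,x:x+w],None,fx=s,fy=s,interpolation=cv2.INTER_CUBIC)
x,y=map(int,proj(D,s['eef_pos']));a=k(D["frame"],x-25,y-20,50,50,6)
x,y=map(int,proj(S,s['eef_pos']));b=k(S["frame"],x-25,y-20,50,50,6)
c=k(f["frame"],150,150,200,200,2)[:400,:400]
o=np.zeros((600,800,3),np.uint8);o[:300,:300]=a;o[300:,:300]=b;o[:400,320:720]=c;cv2.imwrite("pics/m3.png",o)
E
```

```text
5.3 [559.67343523 279.65789797  89.6449192 ] [-3.13984273e+00  1.38563373e-03  1.38503215e+00] 16.92937242906632 [ 0.34992779  0.45427253 -0.5371391 ]
```

View pics/m3.png

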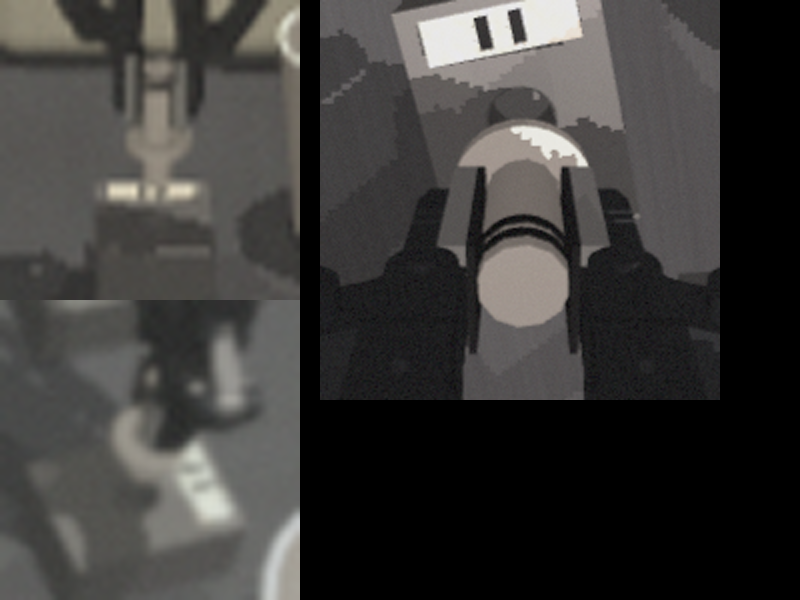

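```bash
python3 - <<'E'
from h import *
f=dict(np.load("w3.npz"));p=f["pose"]
u=np.array([.184,.983,0])
for y in(279.4,281.4,283.4):
    c=np.array([559.4,y,36]);print(y,proj(f,c+10*u,p),proj(f,c,p))
# far edge seen directly
print(onplane(f,(251,193.5),36,p)-10*u)
cv2.imwrite("pics/z.png",f["frame"]);g=f["frame"].mean(2);print(g[185:206,251].astype(int),g[198,235:270].astype(int))
for i in range(3):print(env.get_state()['eef_pos'])
E
```

```text
279.4 [251.95899639 196.2784282 ] [251.96115112 211.94236168]
281.4 [251.34245842 193.14771338] [251.3531269  208.89725518]
283.4 [250.72252619 189.99976287] [250.74180162 205.83561628]
[559.15814572 281.22073175  36.        ]
[130 124 126 127 127 126 128 118  91  77  76  74  74  75  76  73  74  73
  77  74  69] [ 72  76  68  67  70  75  73  75  75  76  73  75  75  77  77  74  75  73
  74  73  75  92 126 124 110  77  73  82 101 114 127 125 129 129 129]
[561.34898965 281.00580108  92.49946407]
[561.34898965 281.00580108  92.49946407]
[561.34898965 281.00580108  92.49946407]
```

{"op": "servo_tool", "data": {
  "steps": [
    [[0.0023,-0.0006,0.01],[0,0,0],0.9],
    [[0.0023,-0.0006,0.02],[0,0,0],0.9],
    [[0.0023,-0.0006,0.03],[0,0,0],0.9],
    [[0.0023,-0.0006,0.038],[0,0,0],0.9],
    [[0.0023,-0.0006,0.044],[0,0,0],0.9]
  ]
}}

```text
clock: 5.95
eef_pos: [559.3, 282.4, 63.1]
ee_rot: [-3.141, 0.0, 1.387]
ft_force: [0.0, -0.9, -0.8]
finger_gap: 17.0
finger_force: 39.1
```

{"op": "servo_tool", "data": {
  "steps": [
    [[0,0,0.008],[0,0,0],0.9],
    [[0,0,0.014],[0,0,0],0.9],
    [[0,0,0.019],[0,0,0],0.9],
    [[0,0,0.022],[0,0,0],0.9],
    [[0,0,0.024],[0,0,0],0.9]
  ]
}}

```text
clock: 6.45
eef_pos: [559.6, 282.5, 49.7]
ee_rot: [-3.141, -0.0, 1.387]
ft_force: [-2.3, -0.8, 6.3]
finger_gap: 17.0
finger_force: 39.9
```

{"op": "servo_tool", "data": {
  "steps": [
    [[0,0,0.002],[0,0,0],0.9],
    [[0,0,0.002],[0,0,0],0.9],
    [[0,0,0],[0,0,0],0.6],
    [[0,0,0],[0,0,0],0.6],
    [[0,0,0],[0,0,0],0.6]
  ]
}}

```text
clock: 6.95
eef_pos: [559.7, 282.5, 49.4]
ee_rot: [3.141, -0.0, 1.387]
ft_force: [0.3, -0.1, 0.3]
finger_gap: 34.1
finger_force: 0.0
```

{"op": "servo_tool", "data": {
  "steps": [
    [[0,0,0],[0,0,0],0.6],
    [[0,0,-0.03],[0,0,0],0.6],
    [[0,0,-0.08],[0,0,0],0.6],
    [[0,0,-0.15],[0,0,0],0.6],
    [[0,0,-0.22],[0,0,0],0.6]
  ]
}}

```text
clock: 7.45
eef_pos: [559.2, 282.3, 182.2]
ee_rot: [-3.14, 0.001, 1.387]
ft_force: [0.5, 0.6, 0.3]
finger_gap: 34.1
finger_force: 0.0
```

```bash
python3 - <<'E'
from h import *
s=env.get_state();print(s['clock'],s['eef_pos'],s['ee_rot'],s['finger_gap'],s['ft_force'])
f=vision.grab_frame("wrist");D=vision.grab_frame("side");p=[s['eef_pos'],s['ee_rot']]
for z in(81,41):
  for q in((559.4,282,z),):print(z,proj(f,q,p),proj(D,q))
x,y=map(int,proj(D,(559.4,282,50)));a=cv2.resize(D["frame"][y-30:y+30,x-30:x+30],None,fx=5,fy=5,interpolation=cv2.INTER_CUBIC)
o=np.zeros((384,812,3),np.uint8);o[:,:500]=f["frame"][:,:500];o[:300,512:]=a;cv2.imwrite("pics/m4.png",o[:,:800])
E
```

```text
7.45 [559.20275859 282.30362674 182.18199065] [-3.14029635e+00  8.82127250e-04  1.38669690e+00] 34.13164000887804 [0.50387479 0.59835294 0.27502265]
81 [252.58088299 189.25000716] [250.63979873 139.06599298]
41 [252.51232813 175.6387614 ] [250.50260578 150.75646139]
```

View pics/m4.png

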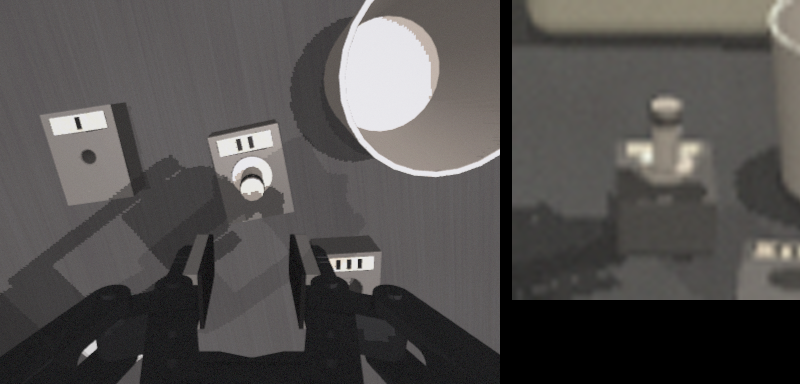

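The plug is fully down in the two-bar stand: its top is at (252,189), which matches z 81. Now to the collar.

{"op": "servo_tool", "data": {
  "steps": [
    [[-0.07,0.022,0],[0,0,0],0.4],
    [[-0.145,0.045,0],[0,0,0],0.2],
    [[-0.22,0.068,0],[0,0,0],0],
    [[-0.295,0.091,0],[0,0,0],0],
    [[-0.37,0.114,0],[0,0,0],0]
  ]
}}

```text
clock: 8.05
eef_pos: [585.9, 49.9, 180.8]
ee_rot: [-3.141, 0.0, 1.387]
ft_force: [0.8, -0.6, -0.3]
finger_gap: 85.5
finger_force: 0.0
```

{"op": "servo_tool", "data": {
  "steps": [
    [[-0.07,0.022,0],[0,0,0],0],
    [[-0.145,0.045,0],[0,0,0],0],
    [[-0.22,0.068,0],[0,0,0],0],
    [[-0.271,0.084,0],[0,0,0],0],
    [[-0.271,0.084,0],[0,0,0],0]
  ]
}}

```text
clock: 8.55
eef_pos: [606.0, -121.5, 180.4]
ee_rot: [-3.141, 0.001, 1.382]
ft_force: [0.7, 0.4, -0.4]
finger_gap: 85.6
finger_force: 0.0
```

```bash
python3 - <<'E'
from h import *
s=env.get_state();print(s['clock'],s['eef_pos'],s['ee_rot'],s['finger_gap'],s['ft_force'])
f=vision.grab_frame("wrist");f["pose"]=p=np.array([s['eef_pos'],s['ee_rot']]);np.savez("w5.npz",**f)
for z in(100,94):
  for q in((605.5,-117.3,z),):print(z,proj(f,q,p))
cv2.imwrite("pics/m5.png",cv2.resize(f["frame"][110:270,170:340],None,fx=3.5,fy=3.5,interpolation=cv2.INTER_CUBIC))
E
```

```text
8.55 [ 606.00294931 -121.5498711   180.39344678] [-3.14123224e+00  1.29822590e-03  1.38189893e+00] 85.60210417531405 [ 0.73325175  0.37620893 -0.42356824]
100 [250.25212868 191.94747441]
94 [250.28747271 189.37820079]
```

View pics/m5.png

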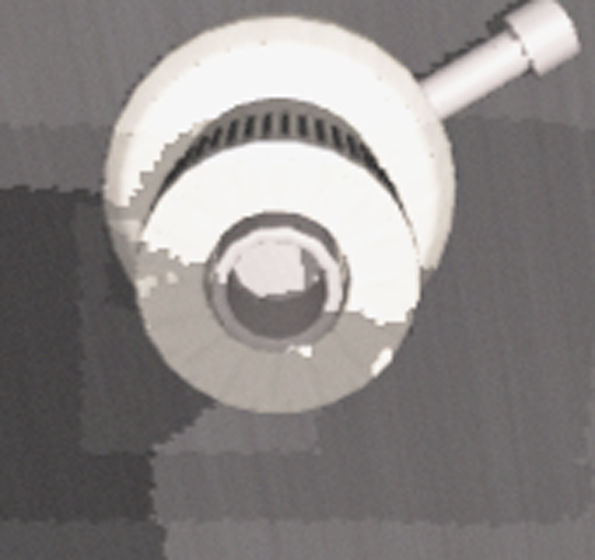

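The collar's top is centred at wrist pixel (249.6,188.6) and the stem's mouth at (249.1,192.3). I'll compute the shift.

```bash
python3 - <<'E'
from h import *
f=dict(np.load("w5.npz"));p=f["pose"];R=Ro.from_euler('xyz',p[1]).as_matrix()
for px,z in(((249.6,188.6),94),((249.1,192.3),100)):
    X=onplane(f,px,z,p);print(X,R.T@(X-p[0])/600)
for i in range(2):
    vision.grab_frame("wrist");s=env.get_state();print(s['eef_pos'],s['qpos'][5])
E
```

```text
[ 605.13758334 -116.65601364   94.        ] [ 0.00792744 -0.00289631  0.14397996]
[ 604.68509305 -117.39952571  100.        ] [ 0.0065557  -0.00340796  0.13398192]
[ 605.57729564 -117.79913693  180.50483547] -0.02545819769914431
[ 605.62585997 -116.92469341  180.72242149] -0.025525683313368783
```

{"op": "servo_tool", "data": {
  "steps": [
    [[0,-0.001,0],[0,0,-0.19],0],
    [[0,-0.001,0],[0,0,-0.38],0],
    [[0,-0.001,0],[0,0,-0.56],0],
    [[0,-0.001,0],[0,0,-0.74],0],
    [[0,-0.001,0],[0,0,-0.92],0]
  ]
}}

```text
clock: 9.2
eef_pos: [605.2, -115.3, 181.3]
ee_rot: [-3.142, -0.001, 2.117]
ft_force: [-0.8, -0.2, -0.6]
finger_gap: 85.5
finger_force: 0.0
```

{"op": "servo_tool", "data": {
  "steps": [
    [[0,0,0],[0,0,-0.15],0],
    [[0,0,0],[0,0,-0.26],0],
    [[0,0,0],[0,0,-0.26],0],
    [[0,0,0],[0,0,-0.26],0],
    [[0,0,0],[0,0,-0.26],0]
  ]
}}

```text
clock: 9.7
eef_pos: [605.4, -116.5, 181.4]
ee_rot: [3.142, -0.0, 2.313]
ft_force: [0.9, 0.1, -0.1]
finger_gap: 85.6
finger_force: 0.0
```

```bash
python3 - <<'E'
from h import *
for i in range(3):
    vision.grab_frame("wrist");s=env.get_state();print(s['clock'],s['eef_pos'],s['ee_rot'],s['qpos'][5],goal((605,-117.2,58),2.3,s))
E
```

```text
9.75 [ 605.38952327 -116.73011565  181.40847963] [ 3.14153398e+00 -1.32315933e-04  2.31322811e+00] -0.9516812291581589 (array([-2.000e-04, -1.000e-03,  2.057e-01]), array([ 0.0001, -0.0002,  0.0168]))
9.8 [ 605.39207076 -116.92918503  181.42743864] [ 3.14150551e+00 -1.12704709e-04  2.31315822e+00] -0.9519372769850516 (array([ 1.000e-04, -8.000e-04,  2.057e-01]), array([ 0.0001, -0.0001,  0.0168]))
9.85 [ 605.39401462 -117.07554836  181.43662899] [ 3.14149648e+00 -5.53545965e-05  2.31309155e+00] -0.9520781664800416 (array([ 0.0003, -0.0006,  0.2057]), array([ 0.0001, -0.0001,  0.0167]))
```

Aligned. I'll descend around the collar.

{"op": "servo_tool", "data": {
  "steps": [
    [[0,-0.0007,0.06],[0,0,0],0],
    [[0,-0.0007,0.12],[0,0,0],0],
    [[0,-0.0007,0.17],[0,0,0],0],
    [[0,-0.0007,0.205],[0,0,0],0],
    [[0,-0.0007,0.205],[0,0,0],0]
  ]
}}

```text
clock: 10.35
eef_pos: [602.8, -117.1, 55.2]
ee_rot: [-3.138, -0.006, 2.313]
ft_force: [-0.5, 0.4, -0.2]
finger_gap: 85.1
finger_force: 0.0
```

{"op": "servo_tool", "data": {
  "steps": [
    [[0,0,0],[0,0,0],0.2],
    [[0,0,0],[0,0,0],0.3],
    [[0,0,0],[0,0,0],0.4],
    [[0,0,0],[0,0,0],0.4],
    [[0,0,0],[0,0,0],0.4]
  ],
  "squeeze": 50
}}

```text
clock: 10.85
eef_pos: [606.2, -117.9, 60.6]
ee_rot: [3.139, 0.003, 2.313]
ft_force: [-0.7, -0.8, 6.0]
finger_gap: 54.9
finger_force: 52.8
```

{"op": "servo_tool", "data": {
  "steps": [
    [[0,0,0.001],[0,0,0.08],0.4],
    [[0,0,0.002],[0,0,0.16],0.4],
    [[0,0,0.002],[0,0,0.24],0.4],
    [[0,0,0.002],[0,0,0.32],0.4],
    [[0,0,0.002],[0,0,0.4],0.4]
  ]
}}

```text
clock: 11.35
eef_pos: [606.5, -119.0, 60.4]
ee_rot: [3.139, 0.005, 1.998]
ft_force: [-2.9, -3.6, 9.8]
finger_gap: 54.8
finger_force: 53.4
```

{"op": "servo_tool", "data": {
  "steps": [
    [[0,0,0],[0,0,0.08],0.4],
    [[0,0,0],[0,0,0.16],0.4],
    [[0,0,0],[0,0,0.24],0.4],
    [[0,0,0],[0,0,0.32],0.4],
    [[0,0,0],[0,0,0.32],0.4]
  ]
}}

```text
clock: 11.85
eef_pos: [605.8, -118.0, 58.4]
ee_rot: [3.14, 0.001, 1.748]
ft_force: [0.1, -1.5, 3.6]
finger_gap: 55.3
finger_force: 53.4
```

The collar dropped 2 mm and the force fell, so it's probably over the pins and on the spring. I'll press down.

{"op": "servo_tool", "data": {
  "steps": [
    [[0,0,0.002],[0,0,0],0.4],
    [[0,0,0.004],[0,0,0],0.4],
    [[0,0,0.006],[0,0,0],0.4],
    [[0,0,0.006],[0,0,0],0.4],
    [[0,0,0.006],[0,0,0],0.4]
  ]
}}

```text
clock: 12.35
eef_pos: [605.8, -117.9, 54.2]
ee_rot: [3.14, 0.001, 1.749]
ft_force: [-0.2, -2.0, 4.4]
finger_gap: 55.1
finger_force: 53.7
```

{"op": "servo_tool", "data": {
  "steps": [
    [[0,0,0.002],[0,0,0],0.4],
    [[0,0,0.004],[0,0,0],0.4],
    [[0,0,0.006],[0,0,0],0.4],
    [[0,0,0.008],[0,0,0],0.4],
    [[0,0,0.008],[0,0,0],0.4]
  ],
  "squeeze": 80
}}

```text
clock: 12.85
eef_pos: [605.8, -118.0, 52.7]
ee_rot: [3.139, 0.002, 1.749]
ft_force: [-5.8, -0.8, 22.5]
finger_gap: 54.4
finger_force: 84.7
```

{"op": "servo_tool", "data": {
  "steps": [
    [[0,0,0],[0,0,0],0.4],
    [[0,0,0],[0,0,0],0.4],
    [[0,0,0],[0,0,0],0.4],
    [[0,0,0],[0,0,0],0.4],
    [[0,0,0],[0,0,0],0.4]
  ]
}}

```text
clock: 13.35
eef_pos: [605.8, -117.9, 52.7]
ee_rot: [3.139, 0.002, 1.749]
ft_force: [-4.7, -1.7, 22.9]
finger_gap: 54.6
finger_force: 84.7
```

```bash
python3 - <<'E'
from h import *
s=env.get_state();print(s['clock'],s['eef_pos'],s['ft_force'])
f=vision.grab_frame("wrist");p=[s['eef_pos'],s['ee_rot']];D=vision.grab_frame("side")
a=cv2.resize(f["frame"][100:300,150:350],(400,400),interpolation=cv2.INTER_CUBIC)
b=cv2.resize(D["frame"][170:270,225:325],(400,400),interpolation=cv2.INTER_CUBIC)
cv2.imwrite("pics/m6.png",np.hstack([a,b]))
c=np.array([605.2,-117.3,0]);R=Ro.from_euler('xyz',p[1]).as_matrix();u=R[:,0]
for z in(86,88,94):print(z,[(proj(f,c+[0,0,z]+k*28*u,p)-[150,100])*2 for k in(1,-1)])
for z,nm in((50,'bot'),(86,'top'),(94,'top0'),(58,'bot0')):print(nm,(proj(D,c+[0,-28 if nm[0]=='b' else 28,z])-[225,170])*4)
E
```

```text
13.35 [ 605.81196751 -117.94804182   52.68841737] [-4.74956926 -1.67999276 22.93545278]
86 [array([201.82666694, 245.0587594 ]), array([201.90681325, 513.84058905])]
88 [array([201.8375036 , 249.62155041]), array([201.91749914, 521.7685263 ])]
94 [array([201.87228697, 264.26712953]), array([201.951513  , 547.00365441])]
bot [195.31013443 264.34508181]
top [191.88014993 153.46458365]
top0 [192.43217057 142.04319611]
bot0 [195.89451188 253.09970241]
```

View pics/m6.png

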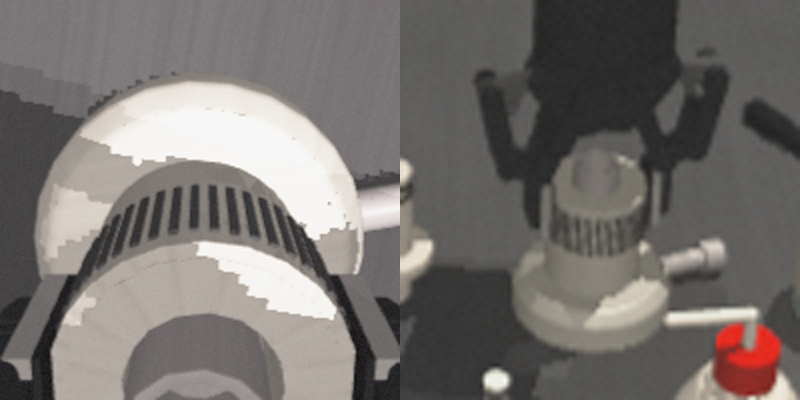

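The wrist view has the collar's top edge at y 243, against 245 predicted for z 86. The side view has it at y 153, against 153 predicted. So the collar is fully home, held with 23 N.

```bash
python3 -c "
from station import sign_off
print(sign_off())"
```

```text
the job is handed in; nothing more can be done
None
```

The job is handed in: the plug is fully down in its two-bar stand and released, and the collar is over the pins, gripped and held pressed home with about 23 N. I touched nothing else, and the clock stood at about 13.5 s.

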